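# Slide a board out over the sawing stand to its pencil line and hold it down for the saw

## Robot

A 7-joint arm with a two-finger parallel gripper is mounted at the origin on the work surface. World frame = base frame: x ahead of the robot, y to its left, z up, the work surface at z = 0. Lengths are in m, angles in rad, forces in N, time in s.
With the tool pointing down it reaches from about 0.4 to 0.875 m from the base axis. Payload 19.3 kg.
Tool frame: the origin (TCP) lies at the very end of the fingers, on their centre line; the grasp point (between the pads) lies 19 mm behind it; z points along the fingers, y is the line along which they close (so a half turn about z gives the same grasp; the last joint's range is limited). The gripper opens to 85 mm and grips with 20 to 120 N. Pads are 22 mm wide; open, the fingers measure 114 mm over their backs; the gripper's body (76 mm by 85 mm) begins 54 mm behind the grasp point. The pads swing forward as they close: fully open they stand 13 mm farther back than shut.
Start: joints at [-1.223, 0.521, -0.036, 1.599, 0.021, 1.021, -0.113], TCP at [0.254, 0.571, 0.231] pointing down, gripper open.
Joint ranges: [-2.91, 2.91], [-0.3, 2.13], [-1.5, 1.42], [0.17, 2.43], [-1.26, 4.41], [0.16, 1.93], [-2.52, 2.52]. Speed limits (rad/s): [1.89, 1.89, 2.39, 2.39, 3.01, 3.01, 3.01].

## Interface

Orientations are given as [roll, pitch, yaw] about the fixed x, y, z axes, in that order (R = Rz(yaw) Ry(pitch) Rx(roll)).
In Python, from workcell import bot gives the robot as it stands.
- The arm moves only by the tool jog_arm, never from a script. Its argument "motion" is a list of rows, each a list of 5 numbers: the shift along the tool's x, y, z scaled (see below), then the turn about the tool's z scaled (see below), then the opening, from 0 (shut) to 1 (fully open). A call has 1 to 12 rows; each row shifts and turns the commanded pose from where the row before left it, along the tool's axes as they then stand; what a row does not reach is not made up. The controller multiplies each number of a shift by 30 mm and each number of a turn by 0.08 rad. A row lasts 1/10 s, in which the tool goes at most 50 mm and 8.59 degrees, less where a joint would pass 70% of its speed; a pose out of reach is approached as far as the arm can. A call with a number of a shift or a turn outside -1 to 1 is refused whole. A call with a gripper value outside its range is refused whole. The fingers move at their own pace and stop on an object; "newtons" is the grip in N (left out, the last holds). Time passes only in rows, so rows that do not move let the fingers close. It gives the time, the measured TCP pose, the force, the opening and the grip force at its end, in the units of the state.
- bot.observe(): the state, without advancing time (a new reading comes with each control period).
- bot.grab_frame(name): name is "scene" or "top"; returns a dict with "pixels" (400x640x3 uint8, red, green, blue), "fovy" (degrees; the focal length in pixels is half the picture's height over the tangent of half this angle, whatever the lens; pixels are square), "cx", "cy" (the principal point, pixels), "k1" (the pictures are not rectified: a ray, as slopes to the right and down, at radius r is drawn at 1 + k1 r^2 times it, then the intrinsics apply), "rvec" (rotation vector, rad) and "tvec" (3), from world to camera coordinates, as OpenCV has them. Camera axes: x right, y down, z forward; pixel columns grow to the right and rows downward; lengths in m; the calibration is good to about 2 mm. A picture is of the moment at which its call begins. There is no depth.
- bot.job_done(): hands the job in; it is judged then, once.
The state is a dict: "clock": time; "qpos": joint angles; "qd": joint speeds; "joint_efforts": joint torques, N m; "position": TCP position; "tool_rot": TCP orientation; "force": force on the tool from outside, world axes, zero at the start; "moment": the same for the moment, N m; "grip_width": finger opening in m; "finger_force": force on a finger pad.
Only numpy, scipy, OpenCV 4.12 (cv2) and the standard library are available. Lean on these libraries where they do the work, as an engineer would, in place of code of your own. Each camera call takes 0.05 s, during which the arm holds its last target. There are 200 camera calls.

## Task

Get the board ready for a workmate to saw: first push the plywood offcut tray along the bench, snug and square against the dark-edged end of the raised sawing stand and centred below the board, so that the offcut will drop into it. Then slide the board out over that end, lying flat on the stand all the way (never lifted off, never let tip), until its pencil line is about 10 mm beyond the edge and parallel to it, with the overhanging waste side above the tray's opening. Finish while still holding the board, pressing it firmly down on the stand, clear of the tray; leave all the other things where they are.

Things in the scene. Friction and masses are not known exactly. Their poses are not given: they have to be found in the camera images.
- stand: raised sawing stand of pale wood, fixed; flat top 240 (x) by 300 (y) mm, 100 mm above the bench. Origin: centre of its underside; z up. Sawing end: the plain upright face at y = -150 mm, 240 mm wide, from bench to top, edged above with a strip of dark wood. On its +x side a foot rail (24 mm high) and a steel holdfast (115 mm high, 210 mm from the centre line)
- stand_edge (a point): middle of the upper edge of the stand's sawing end, at the height of the stand's top (100 mm above the bench); axes as the stand's, so -y points outward, away from the stand
- board_centre (a point): centre (half-way up) and centre of mass of the loose brown board, 360 long (y), 54 wide (x), 22 mm thick (z), about 0.28 kg, lying flat on the stand roughly along its y, its -y end jutting 20 to 95 mm out over the sawing end. With its pencil line beyond the edge it tips unless held down. Its 54 mm width can be gripped from above
- board: the same board; origin: centre of its underside, axes as for its centre
- line (a point): middle of the dark pencil line across the board's upper face (and down its sides), 20 to 50 mm from the board's centre towards its +y end (varies). The waste side, marked with a pencilled cross, is the -y side; the part to hold on the stand is the +y side, 130 to 160 mm long
- waste (a point): a point inside the board on its centre line, 72.5 mm from its centre towards the -y end: about the middle of the waste side
- tray: open plywood offcut tray, loose on the bench, 160 (x) by 250 (y) by 55 mm high, walls 8 mm, about 0.5 kg, some offcuts fixed inside below the rim. Origin: centre of its underside. Starts 60 to 150 mm off the stand's sawing end, its +y end towards the stand, up to 70 mm to one side of the board's line, up to 0.2 rad askew to the stand
- tray_end (a point): middle of the outer face of the tray's +y end wall (the one to go against the stand), at bench height
- square: try square, dark wooden stock (58 x 16 x 14 mm) and steel blade 90 mm long, lying on the +x side of the stand's top beside the board; leave alone
- mallet: round wooden mallet standing on its head, 96 mm across, 228 mm high; leave alone
- chisel: chisel with a yellow handle, 245 mm long, lying on the bench; leave alone
- saw: tenon saw lying flat on the bench, 350 mm long, 20 mm high; leave alone
- carved_box: pale wooden box with a hollow, 160 x 80 x 55 mm; leave alone
- brush: bench brush with orange bristles, 260 mm long, 58 mm high; leave alone
- tape: yellow tape measure, 80 x 45 x 65 mm; leave alone

How it is judged:
On the way, in this order (a step that is already met when the one before it is completed fails the run):
1. the tray stands snug and square against the stand's sawing end, below the board, before the board's line comes near the edge (y of tray_end in the frame of stand above -0.165 m and angle between the y axis of tray and the y axis of stand, either way round below 0.1 rad and x of waste in the frame of tray between -0.06 and 0.06 m and y of line in the frame of stand_edge above 0.02 m), for 0.2 s.
2. the board is out to its line and held down flat (y of line in the frame of stand_edge between -0.018 and -0.003 m and angle between the y axis of board_centre and the y axis of stand, either way round below 0.1 rad and angle between board_centre's own z axis and vertical below 0.035 rad and z of board_centre in the frame of stand_edge between 0.006 and 0.016 m and contact force between the fingers and board above 2 N and contact force between board and stand above 5 N and contact force between board and tray below 0.1 N), for 0.2 s.
At the end, for the whole second after the job is handed in: Line 3-18 mm past the edge; board within 0.1 rad of square, tilt < 0.035 rad, height within 5 mm, still, fingers on it > 2 N, on the stand > 5 N, none on the tray. Tray end within 15 mm of the stand, within 0.1 rad of square; middle of the waste side within 40 mm of its centre line (all of step 2 and y of tray_end in the frame of stand above -0.165 m and angle between the y axis of tray and the y axis of stand, either way round below 0.1 rad and x of waste in the frame of tray between -0.04 and 0.04 m and linear speed of each of board, tray below 0.02 m/s); the arm keeps its last pose, push and grip.
It fails at once if the board tips (angle between board_centre's own z axis and vertical above 0.12 rad).
It fails at once if the board is lifted off the stand (z of board_centre in the frame of stand_edge above 0.035 m).
It fails at once if another thing on the bench or stand is pushed away (distance of any of square, mallet, chisel, saw, carved_box, brush, tape from where it was at the start of the episode above 0.03 m).
It also fails if it takes over 61 s, if anything falls off the work surface, if the arm or the gripper's body presses on something with over 40 N, if the wrist force passes 120 N, or if a joint passes its speed limit or range.

## Working session

There is one attempt and no reset: what is moved stays moved. The work goes in short steps, Python scripts to look and compute and a tool call to move; the robot and the scene stay as the last step left them, time stands still between calls to the robot, and variables do not carry over. Pictures are saved under pics/ and viewed, at most 10 in all, crops included, and the job is handed in when it is done.

Besides the shell and the picture viewer there is one more tool, called after "Call:" as name(argument=value, ...) on one line, values as JSON. jog_arm: Moves the arm, as the interface text tells. Shifts and turns lie within -1 to 1; 1 stands for 30 mm of shift or 0.08 rad of turn. Its arguments: {"type":"object","properties":{"motion":{"type":"array","items":{"type":"array","items":{"type":"number"}}},"newtons":{"type":"number"}},"required":["motion"]}

```bash
mkdir -p pics; cat > h.py <<'E'
import numpy as np, cv2
from workcell import bot
def grab(n,save=None):
    f=bot.grab_frame(n)
    if save: cv2.imwrite('pics/'+save,f['pixels'][:,:,::-1])
    return f
def cast(f,uv,z):
    h=f['pixels'].shape[0]; F=h/2/np.tan(np.radians(f['fovy'])/2)
    uv=np.atleast_2d(np.array(uv,float)); d=(uv-[f['cx'],f['cy']])/F
    r0=np.linalg.norm(d,axis=1); r=r0.copy()
    for _ in range(30): r=r0/(1+f['k1']*r*r)
    s=d*(r/np.maximum(r0,1e-9))[:,None]
    R=cv2.Rodrigues(np.array(f['rvec'],float))[0]; t=np.array(f['tvec'],float).ravel()
    C=-R.T@t; D=np.c_[s,np.ones(len(s))]@R
    k=(z-C[2])/D[:,2]; return C+k[:,None]*D
E
python3 - <<'E'
from h import *
for n in('top','scene'):
    f=grab(n,n+'0.png'); print({k:v for k,v in f.items() if k!='pixels'}, cast(f,[[0,0],[639,399],[320,200]],0).round(3).tolist())
print(bot.observe())
E
```

```text
{'fovy': 44.908451764358844, 'cx': 321.7349512320646, 'cy': 193.26647795118117, 'k1': 0.0025749921571950824, 'rvec': array([ 2.1509637 , -2.1075588 ,  0.20308965]), 'tvec': array([-0.04385222,  0.54004926,  1.46003206])} [[1.204, 1.09, 0.0], [-0.058, -0.998, 0.0], [0.528, -0.028, 0.0]]
{'fovy': 54.08974690664837, 'cx': 321.8410890506835, 'cy': 192.92476414474305, 'k1': -0.07991231999089572, 'rvec': array([ 2.0787457 ,  1.54565545, -0.51271976]), 'tvec': array([-0.12821128, -0.36024734,  1.57605877])} [[-1.517, -1.477, 0.0], [1.331, 0.587, 0.0], [0.491, -0.019, 0.0]]
{'clock': 0.1, 'qpos': array([-1.22322796,  0.52196553, -0.03631786,  1.59991058,  0.02118081,
        1.0211201 , -0.11277513]), 'qd': array([-1.89786195e-03,  3.16063420e-04,  5.55303156e-04, -1.78825034e-03,
        3.00625576e-04, -9.66584606e-04,  5.92550607e-05]), 'joint_efforts': array([ 3.32347394e-03, -9.28493071e+01,  1.98411405e+00, -3.70526254e+01,
        1.80845358e-02,  5.47621297e-03, -7.93936692e-05]), 'position': array([0.25348876, 0.57096914, 0.23079094]), 'tool_rot': array([-3.14057502e+00,  5.94546315e-05,  2.72381914e+00]), 'force': array([-0.57073456,  0.31792497,  0.22125339]), 'moment': array([0.03502288, 0.00508914, 0.00382477]), 'finger_force': 0.0, 'grip_width': 0.08572825077505665}
```

View pics/top0.png

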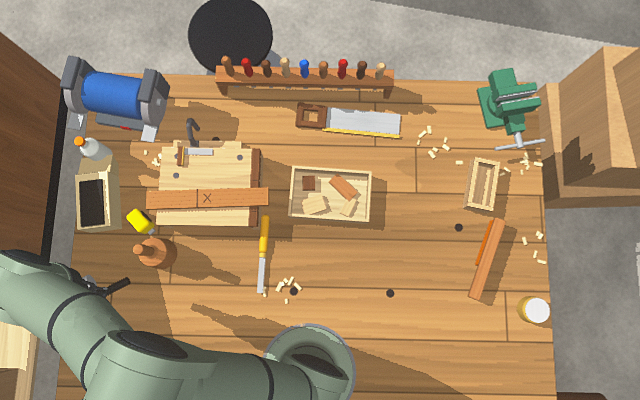

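View pics/scene0.png

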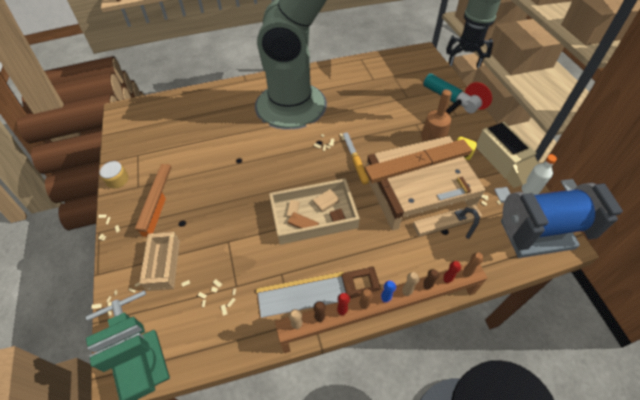

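The top view shows the stand at about u 158–260, v 145–227, with its dark edge on the right (u≈257). The board spans u 147–270, v 188–208, with its line near u≈198. The tray spans u 290–372, v 165–222, the chisel lies at u≈263 and the mallet at (150,250). I'll crop in closer.

```bash
python3 - <<'E'
from h import *
im=cv2.imread('pics/top0.png')[135:235,135:395]
cv2.imwrite('pics/c0.png',cv2.resize(im,None,fx=3,fy=3,interpolation=cv2.INTER_CUBIC))
E
```

```text
(no output)
```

View pics/c0.png

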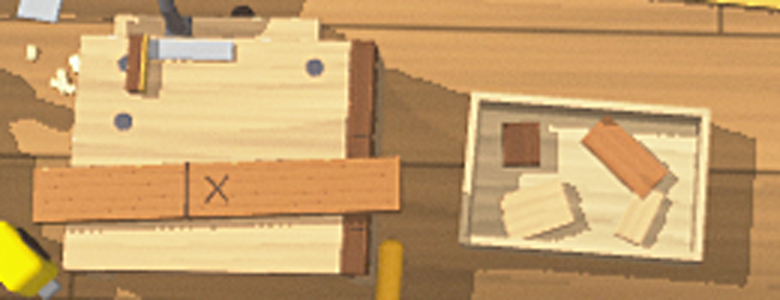

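```bash
cat >> h.py <<'E'
def rep(f,d,o=(135,135),s=3):
    for k,(z,p) in d.items():
        uv=(np.array(p,float)+.5)/s-.5+np.array(o); P=cast(f,uv,z)[:,:2]
        n=len(P); print(k,P.round(4).tolist(),'sides',[round(float(np.linalg.norm(P[i]-P[(i+1)%n])),4) for i in range(n)],
         'ctr',P.mean(0).round(4),'ang',[round(float(np.arctan2(*(P[i]-P[(i+1)%n])[::1])),3) for i in range(n)])
E
python3 - <<'E'
from h import *
f=grab('top')
rep(f,dict(stand=(.1,[(82,38),(377,41),(368,275),(63,271)]),strip=(.1,[(352,41),(377,41),(368,275),(343,273)]),
 board=(.122,[(33,169),(399,156),(400,209),(34,222)]),line=(.122,[(187,163),(187,217)]),
 tray=(.055,[(473,93),(709,109),(702,261),(464,243)]),chisel=(.02,[(390,240)]),mallet=(.228,[(15,340)]), square=(.11,[(125,40),(235,60)])))
# strip profile
g=f['pixels'].astype(int)
for v in (160,175,215): print(v,[tuple(g[v,u]) for u in range(248,266)])
E
```

```text
stand [[0.6639, 0.4583], [0.6674, 0.1582], [0.4275, 0.1569], [0.4253, 0.4582]] sides [0.3002, 0.2399, 0.3013, 0.2385] ctr [0.546  0.3079] ang [-0.012, 1.565, 3.134, -1.571]
strip [[0.6668, 0.1836], [0.6674, 0.1582], [0.4275, 0.1569], [0.429, 0.1817]] sides [0.0255, 0.2399, 0.0249, 0.2378] ctr [0.5477 0.1701] ang [-0.022, 1.565, -3.082, -1.579]
board [[0.5232, 0.4885], [0.544, 0.1286], [0.4909, 0.1255], [0.4705, 0.483]] sides [0.3605, 0.0532, 0.3581, 0.053] ctr [0.5071 0.3064] ang [-0.058, 1.513, 3.085, -1.674]
line [[0.5325, 0.3375], [0.4785, 0.3339]] sides [0.054, 0.054] ctr [0.5055 0.3357] ang [1.505, -1.637]
tray [[0.626, 0.0612], [0.6141, -0.186], [0.454, -0.1789], [0.4676, 0.0656]] sides [0.2474, 0.1603, 0.2449, 0.1584] ctr [ 0.5404 -0.0595] ang [0.048, 1.615, -3.086, -1.543]
chisel [[0.4739, 0.1455]] sides [0.0] ctr [0.4739 0.1455] ang [0.0]
mallet [[0.3485, 0.4528]] sides [0.0] ctr [0.3485 0.4528] ang [0.0]
square [[0.66, 0.4115], [0.6416, 0.2992]] sides [0.1137, 0.1137] ctr [0.6508 0.3554] ang [0.162, -2.979]
160 [(np.int64(240), np.int64(214), np.int64(150)), (np.int64(242),
[... 1714 characters left out ...]
, np.int64(61)), (np.int64(146), np.int64(99), np.int64(65)), (np.int64(143), np.int64(95), np.int64(59)), (np.int64(148), np.int64(100), np.int64(67)), (np.int64(141), np.int64(94), np.int64(63)), (np.int64(144), np.int64(98), np.int64(64)), (np.int64(160), np.int64(107), np.int64(71)), (np.int64(100), np.int64(67), np.int64(45)), (np.int64(101), np.int64(77), np.int64(58)), (np.int64(133), np.int64(108), np.int64(78)), (np.int64(135), np.int64(106), np.int64(85)), (np.int64(136), np.int64(104), np.int64(69)), (np.int64(145), np.int64(109), np.int64(51)), (np.int64(169), np.int64(123), np.int64(43)), (np.int64(172), np.int64(126), np.int64(33)), (np.int64(174), np.int64(126), np.int64(33))]
```

The crop gives the stand corners at (82,38), (372,41) and (365,275). The board line is at column 187, and the tray rim corners are (473,93), (709,109), (702,261) and (464,243). All sizes match to within 5 mm. The chisel's handle end, near crop (390,238), is close to where the tray will go, so I'll measure it while I begin the move.

```bash
python3 - <<'E'
from h import *
f=grab('top'); hsv=cv2.cvtColor(f['pixels'],cv2.COLOR_RGB2HSV)
m=cv2.inRange(hsv,(18,150,140),(32,255,255)); m[:210]=0; m[:,:245]=0; m[260:]=0; m[:,285:]=0
v,u=np.nonzero(m); print(len(u)); 
t=v<v.min()+2; uv=[[u[t].mean(),v.min()-.5],[u.min()-.5,v[u.argmin()]],[u.max()+.5,v[u.argmax()]],[u.mean(),v.max()]]
print(uv); print(cast(f,uv,.012).round(4).tolist(),cast(f,uv,.025).round(4).tolist())
E
```

```text
339
[[np.float64(264.5), np.float64(214.5)], [np.float64(258.5), np.int64(239)], [np.float64(269.5), np.int64(217)], [np.float64(263.6106194690266), np.int64(256)]]
[[0.4755, 0.1469, 0.012], [0.3976, 0.1626, 0.012], [0.4678, 0.1308, 0.012], [0.3449, 0.1444, 0.012]] [[0.4737, 0.1455, 0.025], [0.3965, 0.161, 0.025], [0.4661, 0.1295, 0.025], [0.3443, 0.1429, 0.025]]
```

Call:
jog_arm(motion=[[0, 0, -0.4, -0.77, 0.35], [0, 0, -0.4, -0.77, 0.35], [0, 0, -0.4, -0.77, 0.35], [0, 0, -0.4, -0.77, 0.35], [0, 0, -0.4, -0.77, 0.35], [0, 0, -0.4, -0.77, 0.35]])

```text
clock: 0.8
position: [0.2536, 0.5711, 0.3036]
tool_rot: [-3.141, -0.0, 3.096]
force: [-0.7, -0.9, 0.3]
grip_width: 0.0297
finger_force: 0.0
```

Call:
jog_arm(motion=[[-0.4, -0.94, 0, 0, 0.35], [-0.4, -0.94, 0, 0, 0.35], [-0.4, -0.94, 0, 0, 0.35], [-0.4, -0.94, 0, 0, 0.35], [-0.4, -0.94, 0, 0, 0.35], [-0.4, -0.94, 0, 0, 0.35], [-0.4, -0.94, 0, 0, 0.35], [-0.4, -0.94, 0, 0, 0.35], [-0.4, -0.94, 0, 0, 0.35], [-0.4, -0.94, 0, 0, 0.35], [-0.4, -0.94, 0, 0, 0.35], [-0.4, -0.94, 0, 0, 0.35]])

```text
clock: 2.0
position: [0.3814, 0.225, 0.3033]
tool_rot: [3.142, 0.0, 3.093]
force: [1.4, -0.4, -0.5]
grip_width: 0.0305
finger_force: 0.0
```

Call:
jog_arm(motion=[[-0.4, -0.94, 0, 0, 0.35], [-0.4, -0.94, 0, 0, 0.35], [-0.4, -0.94, 0, 0, 0.35], [-0.4, -0.94, 0, 0, 0.35], [-0.4, -0.94, 0, 0, 0.35], [-0.4, -0.94, 0, 0, 0.35], [-0.4, -0.94, 0, 0, 0.35], [-0.4, -0.94, 0, 0, 0.35], [-0.4, -0.94, 0, 0, 0.35], [-0.4, -0.94, 0, 0, 0.35], [-0.4, -0.94, 0, 0, 0.35], [0, 0, 0, 0, 0.35]])

```text
clock: 3.2
position: [0.4985, -0.0936, 0.3032]
tool_rot: [-3.14, 0.0, 3.089]
force: [-0.5, 1.4, -0.4]
grip_width: 0.0299
finger_force: 0.0
```

Call:
jog_arm(motion=[[-0.33, -0.7, 0.5, 0, 0.35], [-0.33, -0.7, 0.5, 0, 0.35], [-0.33, -0.7, 0.5, 0, 0.35], [-0.33, -0.7, 0.5, 0, 0.35], [0, 0, 1, 0, 0.35], [0, 0, 1, 0, 0.35], [0, 0, 1, 0, 0.35], [0, 0, 1, 0, 0.35], [0, 0, 0.5, 0, 0.35], [0, 0, 0, 0, 0.35]])

```text
clock: 4.2
position: [0.5324, -0.1749, 0.1064]
tool_rot: [3.141, -0.004, 3.094]
force: [-0.5, 0.0, 0.6]
grip_width: 0.0296
finger_force: 0.0
```

```bash
python3 - <<'E'
from h import *
f=grab('scene'); a=f['pixels'][130:270,230:430]
g=grab('top'); b=g['pixels'][130:270,270:470]
im=np.hstack([a,b])[:,:,::-1]
cv2.imwrite('pics/c1.png',cv2.resize(im,None,fx=2,fy=2,interpolation=cv2.INTER_CUBIC))
E
```

```text
(no output)
```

View pics/c1.png

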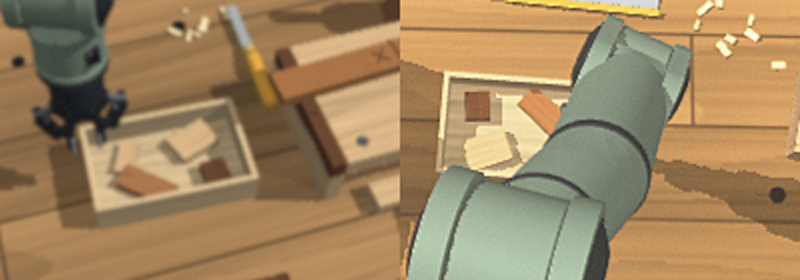

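The fingers straddle the −y end wall, seen at about (85,130) in the left crop. I'll lower and grip.

Call:
jog_arm(motion=[[0, -0.13, 0.6, 0, 0.35], [0, 0, 0.5, 0, 0.35], [0, 0, 0.5, 0, 0.35], [0, 0, 0.5, 0, 0.35], [0, 0, 0.4, 0, 0.35], [0, 0, 0.1, 0, 0.35], [0, 0, 0, 0, 0.35]], newtons=60)

```text
clock: 5.0
position: [0.5331, -0.1796, 0.0299]
tool_rot: [3.142, -0.001, 3.093]
force: [-0.0, 0.2, 0.5]
grip_width: 0.0301
finger_force: 0.0
```

Call:
jog_arm(motion=[[0, 0, 0, 0, 0], [0, 0, 0, 0, 0], [0, 0, 0, 0, 0], [0, 0, 0, 0, 0], [0, 0, 0, 0, 0], [0, 0, 0, 0, 0]])

```text
clock: 5.6
position: [0.5338, -0.1795, 0.0309]
tool_rot: [3.142, 0.001, 3.093]
force: [-1.1, 2.2, 6.7]
grip_width: 0.007
finger_force: 59.7
```

Call:
jog_arm(motion=[[-0.085, 0.23, 0, -0.075, 0], [-0.085, 0.23, 0, -0.075, 0], [-0.085, 0.23, 0, -0.075, 0], [-0.085, 0.23, 0, -0.075, 0], [-0.085, 0.23, 0, -0.075, 0], [-0.085, 0.23, 0, -0.075, 0], [-0.085, 0.23, 0, -0.075, 0], [-0.085, 0.23, 0, -0.075, 0], [-0.085, 0.23, 0, -0.075, 0], [-0.085, 0.23, 0, -0.075, 0], [0, 0, 0, 0, 0]])

```text
clock: 6.7
position: [0.561, -0.1112, 0.031]
tool_rot: [-3.141, 0.001, -3.129]
force: [0.6, -0.4, 5.4]
grip_width: 0.0068
finger_force: 59.8
```

```bash
python3 - <<'E'
from h import *
g=grab('top'); b=g['pixels'][135:235,240:400][:,:,::-1]
cv2.imwrite('pics/c2.png',cv2.resize(b,None,fx=4,fy=4,interpolation=cv2.INTER_CUBIC))
E
```

```text
(no output)
```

View pics/c2.png

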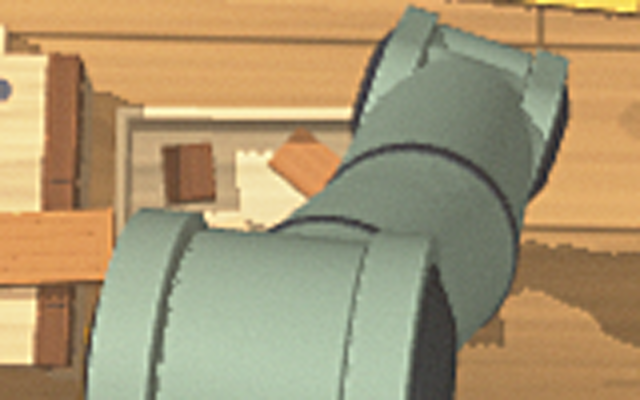

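The tray's +x,+y rim corner is at crop (118,107), its +x side runs to (355,108), and its +y end runs down to (117,205).

```bash
python3 - <<'E'
from h import *
f=grab('top')
rep(f,dict(tray=(.055,[(118,107),(355,108),(117,205)]),strip=(.1,[(79,58),(68,366)])),o=(240,135),s=4)
E
```

```text
tray [[0.6382, 0.1345], [0.6415, -0.0517], [0.5597, 0.1322]] sides [0.1862, 0.2013, 0.0785] ctr [0.6131 0.0717] ang [-0.018, 2.723, -1.6]
strip [[0.6648, 0.161], [0.4281, 0.159]] sides [0.2367, 0.2367] ctr [0.5465 0.16  ] ang [1.562, -1.579]
```

Call:
jog_arm(motion=[[-0.03, 0.13, 0, 0, 0], [-0.03, 0.13, 0, 0, 0], [-0.03, 0.13, 0, 0, 0], [0, 0.13, 0, 0, 0], [0, 0.13, 0, 0, 0], [0, 0.08, 0, 0, 0], [0, 0, 0, 0, 0]])

```text
clock: 7.5
position: [0.5633, -0.09, 0.031]
tool_rot: [-3.14, 0.001, -3.13]
force: [-0.3, -4.7, 8.3]
grip_width: 0.0068
finger_force: 59.9
```

Call:
jog_arm(motion=[[0, 0.07, 0, 0, 0], [0, 0.07, 0, 0, 0], [0, 0, 0, 0, 0]])

```text
clock: 7.8
position: [0.5632, -0.086, 0.031]
tool_rot: [-3.14, 0.001, -3.131]
force: [-0.1, -6.0, 5.6]
grip_width: 0.0067
finger_force: 59.8
```

Call:
jog_arm(motion=[[0, 0.07, 0, 0, 0], [0, 0.07, 0, 0, 0], [0, 0, 0, 0, 0]])

```text
clock: 8.1
position: [0.5625, -0.0851, 0.031]
tool_rot: [-3.137, 0.001, -3.133]
force: [-2.9, -22.4, 5.5]
grip_width: 0.0067
finger_force: 60.1
```

Call:
jog_arm(motion=[[0, 0.07, 0, 0, 0], [0, 0, 0, 0, 0]])

```text
clock: 8.3
position: [0.5619, -0.0849, 0.031]
tool_rot: [-3.135, 0.0, -3.135]
force: [-5.1, -32.9, 7.0]
grip_width: 0.0067
finger_force: 60.4
```

Call:
jog_arm(motion=[[0, -0.12, 0, 0, 0], [0, 0, 0, 0, 0.35], [0, 0, 0, 0, 0.35], [0, 0, 0, 0, 0.35], [0, 0, -0.3, 0, 0.35], [0, 0, -1, 0, 0.35], [0, 0, -1, 0, 0.35], [0, 0, -1, 0, 0.35], [0, 0, -1, 0, 0.35], [0, 0, -1, 0, 0.6], [0, 0, -1, 0, 1], [0, 0, -1, 0, 1]])

```text
clock: 9.5
position: [0.5624, -0.0822, 0.2513]
tool_rot: [3.141, 0.001, -3.13]
force: [0.4, 1.0, -0.8]
grip_width: 0.0722
finger_force: 0.0
```

Call:
jog_arm(motion=[[0.12, 0.98, -0.5, 0, 1], [0.12, 0.98, -0.5, 0, 1], [0.12, 0.98, -0.5, 0, 1], [0.12, 0.98, 0, 0, 1], [0.12, 0.98, 0, 0, 1], [0.12, 0.98, 0, 0, 1], [0.12, 0.98, 0, 0, 1], [0.12, 0.98, 0, 0, 1], [0.12, 0.98, 0, 0, 1], [0.12, 0.98, 0, 0, 1], [0.12, 0.98, 0, 0, 1], [0.12, 0.98, 0, 0, 1]])

```text
clock: 10.7
position: [0.5148, 0.2711, 0.295]
tool_rot: [3.141, 0.0, -3.13]
force: [-0.1, -0.3, -0.1]
grip_width: 0.0855
finger_force: 0.0
```

Call:
jog_arm(motion=[[0.12, 0.98, 0, 0, 1], [0.12, 0.98, 0, 0, 1], [0.12, 0.98, 0, 0, 1], [0.12, 0.98, 0, 0, 1], [0, 0, 0, 1, 1], [0, 0, 0, 1, 1], [0, 0, 0, 1, 1], [0, 0, 0, 1, 1], [0, 0, 0, 1, 1], [0, 0, 0, 1, 1], [0, 0, 0, 1, 1], [0, 0, 0, 1, 1]])

```text
clock: 11.9
position: [0.4992, 0.3873, 0.295]
tool_rot: [3.141, -0.0, 2.51]
force: [-0.5, -0.2, 0.3]
grip_width: 0.0853
finger_force: 0.0
```

Call:
jog_arm(motion=[[0, 0, 0, 1, 1], [0, 0, 0, 1, 1], [0, 0, 0, 1, 1], [0, 0, 0, 1, 1], [0, 0, 0, 1, 1], [0, 0, 0, 1, 1], [0, 0, 0, 1, 1], [0, 0, 0, 1, 1], [0, 0, 0, 1, 1], [0, 0, 0, 1, 1], [0, 0, 0, 1, 1], [0, 0, 0, 0, 1]])

```text
clock: 13.1
position: [0.4992, 0.3875, 0.2948]
tool_rot: [3.142, -0.0, 1.632]
force: [0.4, -0.3, -0.8]
grip_width: 0.0854
finger_force: 0.0
```

```bash
python3 - <<'E'
from h import *
g=grab('top'); b=g['pixels'][135:235,135:395][:,:,::-1]
f=grab('scene'); a=f['pixels'][100:250,250:510][:,:,::-1]
cv2.imwrite('pics/c3.png',cv2.resize(np.vstack([b,a[:98]]),None,fx=3,fy=3,interpolation=cv2.INTER_CUBIC))
print(bot.observe()['qpos'].round(2))
E
```

```text
[-1.11  0.53  0.56  1.52 -0.3   1.17 -0.43]
```

View pics/c3.png

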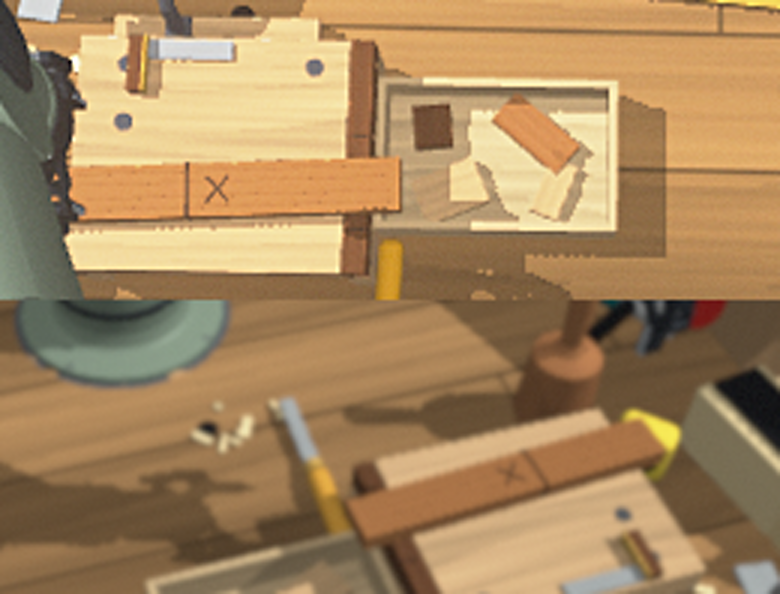

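The tray is snug. Its rim corners are (380,79), (618,82) and (615,233), and the chisel has not moved (top at 390,238). I'll check the tray numbers and the finger position over the board.

```bash
python3 - <<'E'
from h import *
f=grab('top')
rep(f,dict(tray=(.055,[(380,79),(618,82),(615,233)]),board=(.122,[(399,156),(400,209)]),line=(.122,[(187,163),(187,217)])))
E
```

```text
tray [[0.6389, 0.159], [0.6411, -0.0904], [0.4812, -0.0893]] sides [0.2494, 0.16, 0.2942] ctr [ 0.5871 -0.0069] ang [-0.009, 1.578, -2.576]
board [[0.544, 0.1286], [0.4909, 0.1255]] sides [0.0532, 0.0532] ctr [0.5174 0.1271] ang [1.513, -1.629]
line [[0.5325, 0.3375], [0.4785, 0.3339]] sides [0.054, 0.054] ctr [0.5055 0.3357] ang [1.505, -1.637]
```

Call:
jog_arm(motion=[[0, 0.1, 0.9, 0, 1], [0, 0, 1, 0, 1], [0, 0, 1, 0, 1], [0, 0, 1, 0, 1], [0, 0, 1, 0, 1], [0, 0, 0.8, 0, 1], [0, 0, 0.4, 0, 1], [0, 0, 0.27, 0, 1], [0, 0, 0, 0, 1]], newtons=40)

```text
clock: 14.15
position: [0.5025, 0.3874, 0.103]
tool_rot: [-3.141, 0.0, 1.634]
force: [-0.1, 1.0, 0.1]
grip_width: 0.0855
finger_force: 0.0
```

Call:
jog_arm(motion=[[0, 0, 0, 0, 0.4], [0, 0, 0, 0, 0.4], [0, 0, 0, 0, 0.4], [0, 0, 0, 0, 0.4], [0, 0, 0, 0, 0.4], [0, 0, 0, 0, 0.4]])

```text
clock: 14.75
position: [0.5029, 0.3879, 0.1044]
tool_rot: [3.141, -0.001, 1.633]
force: [-0.8, -0.3, 7.1]
grip_width: 0.053
finger_force: 41.9
```

Call:
jog_arm(motion=[[0, 0, 0.06, 0, 0.4], [-0.1, 0.03, 0, 0, 0.4], [-0.2, 0.055, 0, 0.025, 0.4], [-0.21, 0.055, 0, 0.025, 0.4], [-0.21, 0.055, 0, 0.025, 0.4], [-0.21, 0.055, 0, 0.025, 0.4], [-0.21, 0.055, 0, 0.025, 0.4], [-0.21, 0.055, 0, 0.025, 0.4], [-0.21, 0.055, 0, 0.025, 0.4], [-0.21, 0.055, 0, 0.025, 0.4], [-0.21, 0.055, 0, 0.025, 0.4], [-0.1, 0.03, 0, 0.025, 0.4]], newtons=60)

```text
clock: 15.95
position: [0.5234, 0.3305, 0.1044]
tool_rot: [3.138, -0.008, 1.615]
force: [-5.9, 19.4, 26.7]
grip_width: 0.0527
finger_force: 59.0
```

```bash
python3 - <<'E'
from h import *
g=grab('top'); b=g['pixels'][135:235,135:395][:,:,::-1]
f=grab('scene'); a=f['pixels'][100:250,250:510][:,:,::-1]
cv2.imwrite('pics/c4.png',cv2.resize(np.vstack([b,a[:98]]),None,fx=3,fy=3,interpolation=cv2.INTER_CUBIC))
E
```

```text
(no output)
```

View pics/c4.png

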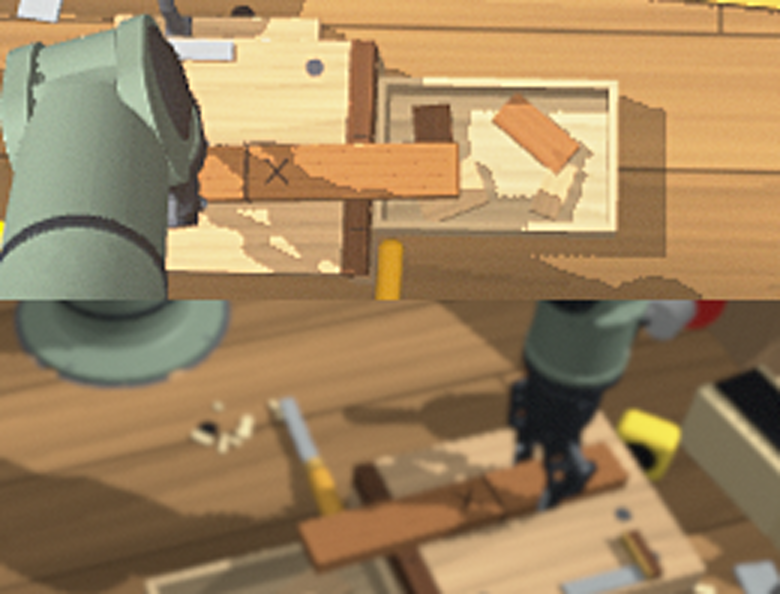

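The board is sliding flat, with its line now at crop column 246 and its end at column 459. I'll continue.

Call:
jog_arm(motion=[[-0.1, 0.03, 0, 0.02, 0.4], [-0.21, 0.05, 0, 0.02, 0.4], [-0.21, 0.05, 0, 0.02, 0.4], [-0.21, 0.05, 0, 0.02, 0.4], [-0.21, 0.05, 0, 0.02, 0.4], [-0.21, 0.05, 0, 0.02, 0.4], [-0.21, 0.05, 0, 0.02, 0.4], [-0.21, 0.05, 0, 0.02, 0.4], [-0.21, 0.05, 0, 0.02, 0.4], [-0.21, 0.05, 0, 0.02, 0.4], [-0.21, 0.05, 0, 0.02, 0.4], [-0.1, 0.03, 0, 0.02, 0.4]])

```text
clock: 17.25
position: [0.5429, 0.2622, 0.1044]
tool_rot: [3.138, -0.007, 1.596]
force: [-4.8, 21.3, 30.3]
grip_width: 0.0528
finger_force: 59.4
```

Call:
jog_arm(motion=[[-0.2, 0.05, 0, 0.02, 0.4], [-0.2, 0.05, 0, 0.02, 0.4], [-0.2, 0.05, 0, 0.02, 0.4], [-0.2, 0.05, 0, 0.02, 0.4], [-0.2, 0.05, 0, 0.02, 0.4], [-0.2, 0.05, 0, 0.02, 0.4], [-0.1, 0.05, 0, 0, 0.4], [0, 0, 0, 0, 0.4]])

```text
clock: 18.05
position: [0.5542, 0.2232, 0.1044]
tool_rot: [3.138, -0.007, 1.587]
force: [-6.4, 16.6, 33.1]
grip_width: 0.0528
finger_force: 59.8
```

```bash
python3 - <<'E'
from h import *
g=grab('top'); b=g['pixels'][140:230,230:400][:,:,::-1]
cv2.imwrite('pics/c5.png',cv2.resize(b,None,fx=4,fy=4,interpolation=cv2.INTER_CUBIC))
E
```

```text
(no output)
```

View pics/c5.png

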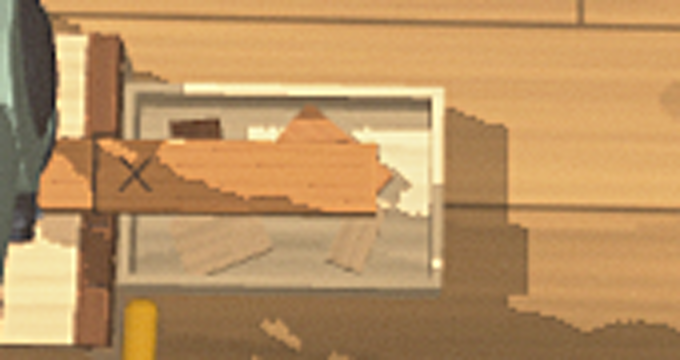

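The line is at crop column 94 (rows 138–211), the board end at column 378 (rows 144–214), and the tray corners at (125,87), (444,88) and (440,288).

```bash
python3 - <<'E'
from h import *
f=grab('top')
rep(f,dict(tray=(.055,[(125,87),(444,88),(440,288)]),bend=(.122,[(378,144),(377,214)]),line=(.122,[(94,138),(94,211)]),strip=(.1,[(119,37),(109,345)])),o=(230,140),s=4)
E
```

```text
tray [[0.6376, 0.1604], [0.6423, -0.0903], [0.4834, -0.0892]] sides [0.2507, 0.159, 0.2934] ctr [ 0.5878 -0.0063] ang [-0.019, 1.578, -2.588]
bend [[0.5812, -0.0385], [0.528, -0.0387]] sides [0.0532, 0.0532] ctr [ 0.5546 -0.0386] ang [1.566, -1.575]
line [[0.5812, 0.1735], [0.5258, 0.171]] sides [0.0554, 0.0554] ctr [0.5535 0.1722] ang [1.526, -1.616]
strip [[0.6656, 0.161], [0.4289, 0.1583]] sides [0.2368, 0.2368] ctr [0.5473 0.1597] ang [1.559, -1.582]
```

Call:
jog_arm(motion=[[-0.12, 0.02, 0, 0, 0.4], [-0.12, 0.02, 0, 0, 0.4], [-0.12, 0.02, 0, 0, 0.4], [-0.12, 0.02, 0, 0, 0.4], [-0.12, 0.02, 0, 0, 0.4], [-0.12, 0, 0, 0, 0.4], [0, 0, 0, 0, 0.4], [0, 0, 0, 0, 0.4]])

```text
clock: 18.95
position: [0.5581, 0.2014, 0.1044]
tool_rot: [3.137, -0.006, 1.587]
force: [-1.4, 17.0, 30.8]
grip_width: 0.0528
finger_force: 59.5
```

```bash
python3 - <<'E'
from h import *
g=grab('top'); b=g['pixels'][140:230,230:400][:,:,::-1]
f=grab('scene'); a=f['pixels'][130:180,300:470][:,:,::-1]
cv2.imwrite('pics/c6.png',cv2.resize(np.vstack([b,a]),None,fx=4,fy=4,interpolation=cv2.INTER_CUBIC))
E
```

```text
(no output)
```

View pics/c6.png

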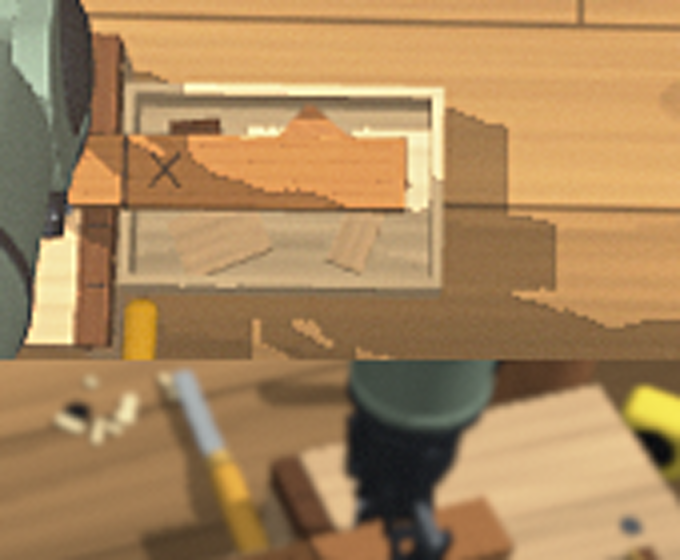

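```bash
python3 - <<'E'
from h import *
f=grab('top')
rep(f,dict(bend=(.122,[(406,138),(405,210)]),line=(.122,[(123.5,134),(123.5,207)]),strip=(.1,[(119,37),(109,345)])),o=(230,140),s=4)
print(bot.observe()['force'])
E
```

```text
bend [[0.5862, -0.0593], [0.5315, -0.0595]] sides [0.0548, 0.0548] ctr [ 0.5589 -0.0594] ang [1.568, -1.573]
line [[0.5847, 0.1516], [0.5293, 0.1493]] sides [0.0555, 0.0555] ctr [0.557  0.1505] ang [1.528, -1.613]
strip [[0.6656, 0.161], [0.4289, 0.1583]] sides [0.2368, 0.2368] ctr [0.5473 0.1597] ang [1.559, -1.582]
[-2.33744914 16.494067   30.81711463]
```

```bash
python3 -c "
from h import *
print(bot.job_done())"
```

```text
the job is handed in; nothing more can be done
None
```

I handed the job in: the tray is snug and square against the stand, and the board's line is about 10 mm past the edge with its waste side over the tray; the board is held flat at about 30 N downward. No verdict came back, and I last checked the chisel, the nearest loose item, by eye with no sign of movement.

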